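# Gauge two spindle sleeves, then hold the wheel-housing flap open

### The arm

A 6-joint arm with a two-finger parallel gripper is mounted at the origin on the work surface. World frame = base frame: x ahead of the robot, y to its left, z up, the work surface at z = 0. Lengths are in mm, angles in rad, forces in N, time in s.
With the tool pointing down it reaches from about 275 to 775 mm from the base axis. Payload 14.6 kg.
Tool frame: the origin (TCP) lies at the very end of the fingers, on their centre line; the grasp point (between the pads) lies bot.pinch_z behind it (bot.pinch_z is the distance from the TCP to the grasp point, in mm); z points along the fingers, y is the line along which they close (so a half turn about z gives the same grasp; the last joint's range is limited). The gripper opens to 85 mm and grips with 20 to 120 N. Pads are 22 mm wide; open, the fingers measure 114 mm over their backs; the gripper's body (76 mm by 85 mm) begins 54 mm behind the grasp point. The pads swing forward as they close: fully open they stand 13 mm farther back than shut.
Start: joints at [-0.155, 0.263, -0.048, 1.259, 0, 1.415], TCP at [525.003, -0.006, 231.278] pointing down, gripper open.
Joint ranges: [-2.65, 2.65], [-0.89, 1.7], [-1.18, 1.37], [-2.13, 2.11], [-1.35, 1.29], [-3.14, 3.14]. Speed limits (rad/s): [1.89, 1.89, 2.57, 2.79, 3.14, 3.14].

### API

Orientations are given as a unit quaternion [w, x, y, z].
In Python, from cell import bot gives the robot as it stands.
- The arm moves only by the tool servo_tool, never from a script. Its argument "deltas" is one flat list of numbers, 7 for each row, row after row: the turn, a rotation vector about the tool's x, y, z in rad, then the shift along the tool's x, y, z in cm, then the closure, from 0 (fully open) to 1 (shut). A call has 1 to 10 rows; each row shifts and turns the commanded pose from where the row before left it, along the tool's axes as they then stand; what a row does not reach is not made up. A row lasts 1/8 s, in which the tool goes at most 62.5 mm and 10.7 degrees, less where a joint would pass 70% of its speed; a pose out of reach is approached as far as the arm can. A call with a gripper value outside its range is refused whole. The fingers move at their own pace and stop on an object; "squeeze" is the grip in N (left out, the last holds). Time passes only in rows, so rows that do not move let the fingers close. It gives the time, the measured TCP pose, the force, the opening and the grip force at its end, in the units of the state.
- bot.sense(): the state, without advancing time (a new reading comes with each control period).
- bot.camera(name): name is "scene" or "side" or "wrist"; returns (picture, depth): 420x560x3 uint8, red, green, blue; 420x560 float32, mm along the optical axis (not along the pixel's ray), 0 where there is no reading.
- bot.camera_params(name): a dict with "fx", "fy", "cx", "cy" (pixels), "R" (3x3) and "t" (3): a world point X has camera coordinates R X + t. Camera axes: x right, y down, z forward; pixel columns grow to the right and rows downward; lengths in mm; the calibration is good to about 2 mm. A picture is of the moment at which its call begins: read the wrist's pose just before it. camera_params takes no time and is no camera call; for the wrist camera it gives the pose at the moment of the call.
- bot.hand_in(): hands the job in; it is judged then, once.
The state is a dict: "time": time; "q": joint angles; "joint_vel": joint speeds; "effort": joint torques, N m; "ee_pos": TCP position; "tcp_rot": TCP orientation; "ft_force": force on the tool from outside, world axes, zero at the start; "wrist_torque": the same for the moment, N m; "gripper_width": finger opening in mm; "grasp_force": force on a finger pad.
Only numpy, scipy, OpenCV 4.12 (cv2) and the standard library are available. Lean on these libraries where they do the work, as an engineer would, in place of code of your own. Each camera call takes 0.05 s, during which the arm holds its last target. There are 200 camera calls.

### The job

Sort the two steel sleeves for the roughing spindle: the one whose bore goes over the gauge pin belongs on the pin, pushed fully down, and the one whose bore is too tight belongs standing flat in the grey reject tray. Then lift the sprung flap of the wheel housing and hold it open at 40 degrees so that the fitter can reach the spindle; it falls shut if let go, so the program finishes while the gripper is still holding it there. Leave the shoe last, the glue jar and the wrench where they are.

Things in the scene. Friction and masses are not known exactly. Their poses are not given: they have to be found in the camera images.
- sleeve_wide: Plain steel sleeve, a short upright tube: 46 mm outside diameter, 45 mm tall, bore 24.4 mm right through, about 0.16 kg. This is the one that goes over the gauge pin. Origin: centre of its underside, z up along the bore. It starts standing on the table beside its twin; which of the two stands on which side varies.
- sleeve_narrow: Plain steel sleeve of the same outside (46 mm diameter, 45 mm tall), but bore only 16 mm, so with a visibly thicker wall; about 0.19 kg. Too tight for the gauge pin. Origin: centre of its underside, z up along the bore. It starts standing on the table.
- gauge_seat (a point): Foot of the gauge pin, on its axis, on the top face of its fixed base (a 100 x 100 x 20 mm wooden block, so this point is 20 mm above the table). The steel pin is 22 mm in diameter and rises 40 mm above this point, its last 6 mm tapering to 14 mm. z up. A sleeve fully down stands on the block at this point.
- tray: Fixed shallow open tray of grey plastic, the reject tray, 150 x 150 x 25 mm outside, walls and floor about 4 mm thick. Origin: centre of its underside, on the table; x and y along its sides. It changes places with the gauge between starts.
- housing: Fixed grey sheet-metal housing of the roughing wheel, 220 mm (x) x 200 mm (y) x 100 mm tall, with an orange dust hose leaving its far (+x) face. Origin: centre of its underside, on the table; its x axis points away from the robot, within about 15 degrees, its z axis up. Its whole top is the hinged flap.
- flap_hinge (a point): Middle of the flap's hinge line, on the far (+x) top edge of the housing, 107 mm from the housing's origin along its x and 101 mm above the table. The hinge line runs along the housing's y.
- flap_bar (a point): Middle of the grip bar of the flap: a dark steel round bar 12 mm thick, along the housing's y, 114 mm clear between its two 6 mm posts, 45 mm above the flap's underside (35 mm clear under the bar). Shut, it lies 195 mm from the hinge line towards the robot and 45 mm above it (146 mm above the table); it swings about the hinge line with the flap. The bar may turn between gripping fingers.
- flap (a joint): Opening angle of the aluminium flap (225 x 206 x 4 mm, about 0.4 kg), rad: 0 shut (level), growing as the near edge swings up and over away from the robot, stop at 1.3; 40 degrees is 0.70. Its weight and a spring press it shut all the way: holding it at 40 degrees takes roughly 4 to 7 N upward at the bar.
- last: Bystander: white plastic shoe last, 250 mm long along its own y, 62 mm wide, 115 mm tall, lying loose on its sole at the right end of the work. Origin: underside centre.
- glue: Bystander: loose white jar with black cap, 60 mm diameter, 90 mm tall, between the housing and the robot. Origin: underside centre.
- wrench: Bystander: loose flat steel wrench, 160 mm long along its own x, to the right of the sleeves. Origin: underside centre.
Not all that is in view belongs to the job. Leave any brown or green look-alike of the sleeve_narrow alone. Leave any red look-alike of the tray alone.

How it is judged:
By the outcome, as a careful person would: the job done as asked, in the order asked, and still so for the second after the job is handed in, while the arm keeps its last pose, push and grip.
It also fails if it takes over 66 s, if anything falls off the work surface, if the arm or the gripper's body presses on something with over 40 N, if the wrist force passes 120 N, or if a joint passes its speed limit or range.

## Working session

There is one attempt and no reset: what is moved stays moved. The work goes in short steps, Python scripts to look and compute and a tool call to move; the robot and the scene stay as the last step left them, time stands still between calls to the robot, and variables do not carry over. Pictures are saved under pics/ and viewed, at most 10 in all, crops included, and the job is handed in when it is done.

Besides the shell and the picture viewer there is one more tool, called after "Emit:" as name(argument=value, ...) on one line, values as JSON. servo_tool: Moves the arm, as the interface text tells. Its arguments: {"type":"object","properties":{"deltas":{"type":"array","items":{"type":"number"}},"squeeze":{"type":"number"}},"required":["deltas"]}

```bash
mkdir -p pics; ls; cat > h.py <<'E'
import numpy as np, cv2
from cell import bot
def look(name, tag):
    p=bot.camera_params(name); im,d=bot.camera(name)
    np.savez('pics/'+tag+'.npz',im=im,d=d,**{k:np.array(v) for k,v in p.items()})
    cv2.imwrite('pics/'+tag+'.png',im[:,:,::-1]); return im,d,p
def cloud(d,p):
    v,u=np.mgrid[:d.shape[0],:d.shape[1]]
    c=np.stack([(u-p['cx'])/p['fx']*d,(v-p['cy'])/p['fy']*d,d],-1)
    return (c-np.array(p['t']))@np.array(p['R'])
def ray(p,u,v,z):
    R=np.array(p['R']);o=-R.T@np.array(p['t']);r=R.T@np.array([(u-p['cx'])/p['fx'],(v-p['cy'])/p['fy'],1])
    return o+r*(z-o[2])/r[2]
E
python3 - <<'E'
from h import *
a=look('scene','s0');b=look('side','d0')
for x in(a,b): print(-np.array(x[2]['R']).T@x[2]['t'],np.array(x[2]['R'])[2])
s=bot.sense();print(s,bot.pinch_z)
cv2.imwrite('pics/both.png',cv2.resize(np.vstack([a[0],b[0]])[:,:,::-1],None,fx=.714,fy=.714))
E
```

```text
pics
[1101.38085387 -593.00862356  738.14891802] [-0.54649749  0.52536241 -0.65217699]
[ 481.94756955 -706.81649204  764.3467502 ] [ 0.10416052  0.6838278  -0.72217043]
{'time': 0.1, 'q': array([-1.55320727e-01,  2.63487624e-01, -4.89034583e-02,  1.25939276e+00,
        3.52406132e-05,  1.41549610e+00]), 'joint_vel': array([ 0.00093308, -0.00111926,  0.00185016,  0.00064716,  0.00203867,
        0.00050622]), 'effort': array([ 3.99830533e-03, -6.38578105e+01,  3.85062754e+01,  9.92193818e-03,
       -8.72614100e-05, -2.47696767e-05]), 'ee_pos': array([5.24743225e+02, 3.42854460e-02, 2.30855680e+02]), 'tcp_rot': array([-4.09326417e-04,  7.07113949e-01,  7.07099441e-01, -2.76692937e-04]), 'ft_force': array([-0.81382691, -0.30251517, -0.28003481]), 'wrist_torque': array([-0.02169853, -0.04484128, -0.00489366]), 'grasp_force': 0.0, 'gripper_width': 85.22713973324542} 18.700000000000003
```

View pics/s0.png

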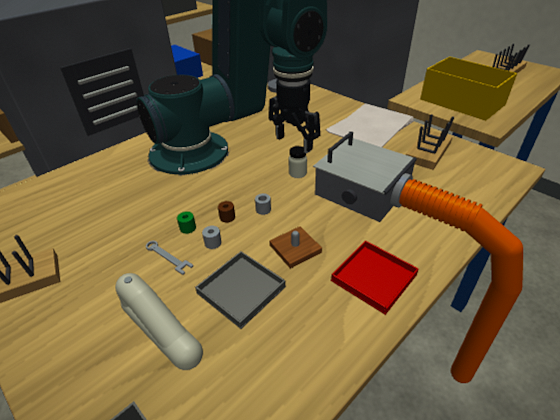

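View pics/d0.png

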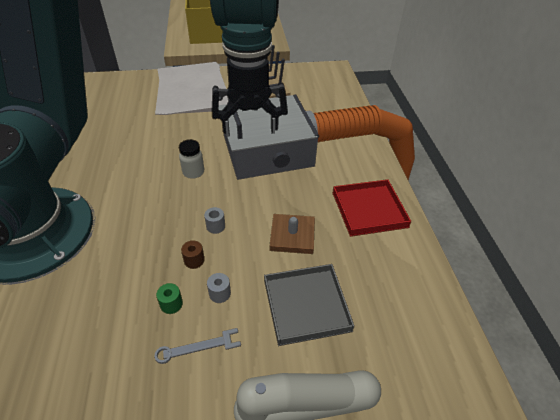

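The pictures show grey sleeves at side (215,220) and (219,287), the gauge block at (293,233), the grey tray at (308,303), the housing at (272,140), and brown, green and red decoys. Next I measure these from the depth cloud.

```bash
cat > m.py <<'E'
from h import *
for tag in('s0','d0'):
    z=np.load(f'pics/{tag}.npz'); p={k:z[k] for k in('fx','fy','cx','cy','R','t')}; X=cloud(z['d'],p); im=z['im']
    print(tag)
    wins={'s0':{'A':(263,204,14),'B':(211,237,14),'brown':(227,211,13),'green':(187,222,13),'glue':(298,161,18)},
          'd0':{'A':(215,220,16),'B':(219,287,17),'brown':(193,254,16),'green':(169,298,17),'glue':(191,158,24)}}[tag]
    for k,(u,v,r) in wins.items():
        W=X[v-r:v+r,u-r:u+r].reshape(-1,3)
        zt=85 if k=='glue' else 41
        T=W[(W[:,2]>zt)&(W[:,2]<zt+15)]
        if len(T): (c,rad)=cv2.minEnclosingCircle(T[:,:2].astype(np.float32)); print(k,np.round(c,1),round(rad,1),np.round(np.median(T[:,2]),1),len(T),im[v-r:v+r,u-r:u+r][(W[:,2]>zt).reshape(2*r,2*r)].mean(0).round())
    # bore visible: dark/low pixels inside
    def rect(name,sel):
        P=X[sel]; 
        if len(P)<20: return
        # robust: drop isolated
        r=cv2.minAreaRect(P[:,:2].astype(np.float32)); print(name,np.round(r[0],1),np.round(r[1],1),round(r[2],1),len(P),np.median(P[:,2]).round(1))
    u0,u1,v0,v1={'s0':(265,330,225,270),'d0':(265,322,208,258)}[tag]
    m=np.zeros(im.shape[:2],bool);m[v0:v1,u0:u1]=1
    rect('block',m&(abs(X[...,2]-20)<3)); 
    pin=X[m&(X[...,2]>50)&(X[...,2]<70)]; print('pin',pin.mean(0).round(1),len(pin),(pin.min(0)).round(),pin.max(0).round())
    u0,u1,v0,v1={'s0':(190,292,248,330),'d0':(255,360,258,350)}[tag]
    m[:]=0;m[v0:v1,u0:u1]=1; rect('tray',m&(X[...,2]>20)&(X[...,2]<32))
    u0,u1,v0,v1={'s0':(310,415,145,220),'d0':(220,320,95,180)}[tag]
    m[:]=0;m[v0:v1,u0:u1]=1; rect('flap',m&(abs(X[...,2]-104)<4))
    u0,u1,v0,v1={'s0':(325,357,128,165),'d0':(222,245,90,140)}[tag]
    m[:]=0;m[v0:v1,u0:u1]=1; s=m&(abs(X[...,2]-146)<9)&(X[...,0]<560); rect('bar',s)
E
python3 m.py
```

```text
s0
A [431.1 -36.9] 24.9 45.3 112 [117. 122. 117.]
B [ 433.  -221.3] 24.1 45.2 163 [123. 130. 127.]
brown [ 381.2 -129.5] 23.1 45.1 139 [80. 43. 15.]
green [ 335.3 -234.2] 23.8 45.3 145 [ 20. 108.  32.]
glue [423.6 157.9] 76.4 90.5 131 [36. 34. 28.]
block [ 602.3 -112.2] [158.6 102.1] 77.8 942 20.4
pin [610.8 -86.   57.3] 52 [597. -94.  50.] [620. -74.  63.]
tray [ 605.9 -224.2] [151.8 241.7] 4.3 630 24.1
flap [590.1 239.5] [251.7 209.9] 8.3 2910 105.3
bar [499.2 225.5] [ 11.9 129.4] 8.5 133 149.7
d0
A [430.7 -33.3] 23.0 43.2 162 [113. 117. 119.]
B [ 434.9 -221.3] 23.4 43.2 294 [116. 121. 126.]
brown [ 381.3 -129.1] 24.1 43.3 250 [82. 54. 34.]
green [ 336.5 -233.9] 23.1 43.1 321 [ 49. 107.  59.]
glue [375.6 172.2] 28.0 88.1 221 [25. 25. 23.]
block [608.5 -83.3] [102.3  99.4] 77.6 1077 18.8
pin [608.4 -86.2  55.8] 63 [599. -95.  50.] [618. -77.  61.]
tray [ 609.4 -269. ] [150.3 151.8] 4.4 619 22.9
flap [590.9 240.5] [246.4 212.1] 8.0 2794 103.0
bar [497.8 225.8] [ 11.6 126.5] 8.9 78 147.9
```

Emit:
servo_tool(deltas=[0, 0, 0, -0.9, -2.35, 1.5, 0, 0, 0, 0, -0.9, -2.35, 1.5, 0, 0, 0, 0, -0.9, -2.35, 1.5, 0, 0, 0, 0, -0.9, -2.35, 1.5, 0, 0, 0, 0, 0, 0, 0, 0, 0, 0, 0, 0, 0, 0, 0], squeeze=40)

```text
time: 0.85
ee_pos: [431.7, -36.0, 171.6]
tcp_rot: [0.0, 0.707, 0.707, 0.0]
ft_force: [1.1, 0.8, 0.7]
gripper_width: 85.5
grasp_force: 0.0
```

```bash
python3 - <<'E'
from h import *
s=bot.sense();print(s['time'],s['ee_pos'],s['tcp_rot'],s['joint_vel'].round(2))
im,d,p=look('wrist','w1')
print(-np.array(p['R']).T@p['t'],np.array(p['R']).round(3))
X=cloud(d,p);W=X.reshape(-1,3)
T=W[(abs(W[:,2]-45)<3)&(W[:,0]>395)&(W[:,0]<470)&(W[:,1]>-75)&(W[:,1]<0)]
print(len(T),cv2.minEnclosingCircle(T[:,:2].astype(np.float32)))
E
```

```text
0.85 [431.66907558 -36.03717594 171.6456552 ] [2.82130308e-04 7.07182274e-01 7.07031193e-01 2.12260465e-04] [ 0.01  0.01  0.01  0.    0.   -0.  ]
[433.05476847  44.51220333 315.0444659 ] [[ 1.    -0.     0.001]
 [-0.001 -0.95   0.312]
 [ 0.001 -0.312 -0.95 ]]
1823 ((432.9727478027344, -32.52897644042969), 22.87816047668457)
```

View pics/w1.png

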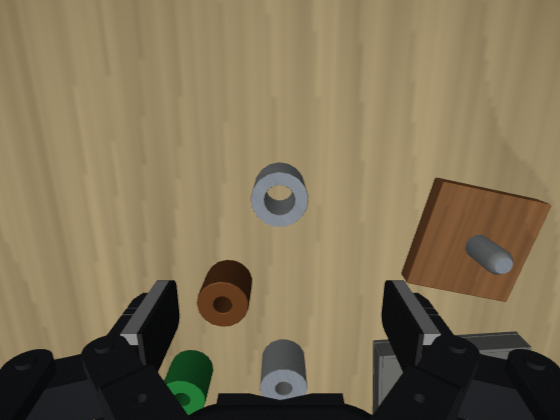

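A, the sleeve at (279,195), has the large bore and thin wall, so it is the wide one. B at (285,385) is the narrow one. I go down to grasp A.

Emit:
servo_tool(deltas=[0, 0, 0, 0.1, 0.03, 4, 0, 0, 0, 0, 0.1, 0.03, 4, 0, 0, 0, 0, 0.1, 0, 4, 0, 0, 0, 0, 0, 0, 3.2, 0, 0, 0, 0, 0, 0, 1.1, 0, 0, 0, 0, 0, 0, 0, 0, 0, 0, 0, 0, 0, 0, 0.6, 0, 0, 0, 0, 0, 0, 0.6, 0, 0, 0, 0, 0, 0, 0.6, 0, 0, 0, 0, 0, 0, 0.6])

```text
time: 2.15
ee_pos: [432.2, -33.2, 9.2]
tcp_rot: [0.001, 0.707, 0.707, 0.0]
ft_force: [-2.1, 0.3, 12.4]
gripper_width: 44.6
grasp_force: 39.2
```

```bash
python3 - <<'E'
from h import *
s=bot.sense();print(s['time'],s['ee_pos'],s['gripper_width'],s['grasp_force'])
E
```

```text
2.15 [432.20551686 -33.15288473   9.20666748] 44.57493917442614 39.23559537157416
```

Emit:
servo_tool(deltas=[0, 0, 0, 0, 0, -1, 0.6, 0, 0, 0, 0, 0, -3, 0.6, 0, 0, 0, 0, 0, -4, 0.6, 0, 0, 0, 0, 3, -2, 0.6, 0, 0, 0, 0, 0, 0, 0.6, 0, 0, 0, 0, 0, 0, 0.6], squeeze=60)

```text
time: 2.9
ee_pos: [460.8, -32.8, 108.1]
tcp_rot: [-0.0, 0.707, 0.707, -0.0]
ft_force: [-0.5, 0.2, -1.7]
gripper_width: 44.4
grasp_force: 61.8
```

```bash
python3 - <<'E'
from h import *
s=bot.sense();print(s['time'],s['ee_pos'],s['gripper_width'],s['grasp_force'])
im,d,p=look('wrist','w2');cl={}
for tag in('w1','w2'):
    z=np.load(f'pics/{tag}.npz'); p={k:z[k] for k in('fx','fy','cx','cy','R','t')}; X=cloud(z['d'],p)
    near=(abs(X[...,0]-608)<60)&(abs(X[...,1]+85)<60)
    B=X[near&(abs(X[...,2]-20)<3)]; r=cv2.minAreaRect(B[:,:2].astype(np.float32))
    T=X[near&(X[...,2]>57)&(X[...,2]<66)];print(tag,r,len(B),np.median(B[:,2]))
    if len(T):print('pintop',cv2.minEnclosingCircle(T[:,:2].astype(np.float32)),T.mean(0),T[:,2].max(),len(T))
    if tag=='w2':
        h=(abs(X[...,0]-s['ee_pos'][0])<40)&(abs(X[...,1]-s['ee_pos'][1])<40)&(X[...,2]>80)
        zz=X[h][:,2];print(np.histogram(zz,bins=np.arange(80,190,5)))
E
```

```text
2.9 [460.82811237 -32.83707193 108.08081622] 44.4223218562902 61.800973657518625
w1 ((610.9828491210938, -82.24562072753906), (100.19589233398438, 101.23776245117188), 78.15973663330078) 10226 20.846701618562726
pintop ((609.7772216796875, -80.93122100830078), 10.009345054626465) [609.21436465 -81.11638563  59.99175501] 62.66719956294203 389
w2 ((610.8564453125, -82.12326049804688), (100.2594985961914, 101.17672729492188), 77.96570587158203) 14054 20.832067884488936
pintop ((609.98779296875, -81.52737426757812), 9.85667896270752) [609.14816339 -80.70749968  59.90816715] 62.4656651045699 629
(array([   0,    0,    0,    1,  230,  479,  637,  980, 1267, 1413, 1586,
       1762, 7868, 2350,  604, 1147, 1964, 1507,  147, 1106, 2732]), array([ 80,  85,  90,  95, 100, 105, 110, 115, 120, 125, 130, 135, 140,
       145, 150, 155, 160, 165, 170, 175, 180, 185]))
```

View pics/w2.png

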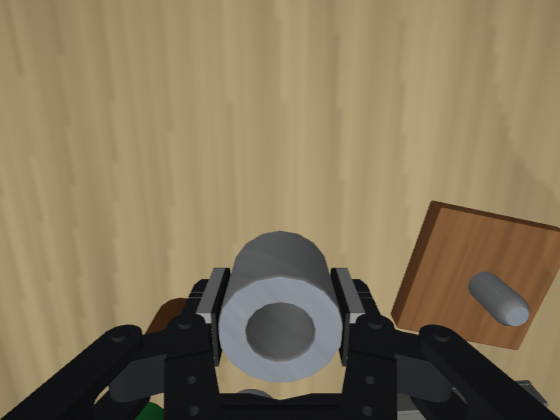

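The sleeve is held upright with its top ring at about (280,330). The pin tip is at (514,316). I compare the two in the same frame.

```bash
python3 - <<'E'
from h import *
z=np.load('pics/w2.npz'); p={k:z[k] for k in('fx','fy','cx','cy','R','t')}; X=cloud(z['d'],p); im=z['im'].astype(int)
m=np.zeros(im.shape[:2],bool); m[270:385,215:347]=1
g=m&(im.sum(2)>300)&(X[...,2]>139)&(X[...,2]<149)
T=X[g];print(len(T),np.median(T[:,2]),T[:,2].std(),cv2.minEnclosingCircle(T[:,:2].astype(np.float32)))
b=m&(im.sum(2)<330)&(X[...,2]<139); n,l,st,c=cv2.connectedComponentsWithStats(b.astype(np.uint8))
print(st,c)
A=np.c_[T[:,:2],np.ones(len(T))];print('tilt',np.linalg.lstsq(A,T[:,2],rcond=None)[0])
# pin top ring: brightest end face
near=(abs(X[...,0]-608)<25)&(abs(X[...,1]+85)<25)&(X[...,2]>58.5)
P=X[near];print(cv2.minEnclosingCircle(P[:,:2].astype(np.float32)),len(P))
E
```

```text
7245 144.44785852876547 0.5789923134843449 ((461.7989807128906, -32.87809753417969), 23.6965389251709)
[[     0      0    560    420 231224]
 [   215    270     54     40    766]
 [   291    270      2      1      2]
 [   294    270      1      2      2]
 [   296    270     51     41    766]
 [   251    277      1      1      1]
 [   249    302     64     50   2408]
 [   338    350      1      1      1]
 [   222    352      1      1      1]
 [   339    352      1      4      4]
 [   340    357      1      3      3]
 [   341    361      1      3      3]
 [   342    365      5      2      5]
 [   215    366      4      1      4]
 [   345    370      1      2      2]
 [   344    375      1      3      3]
 [   342    380      2      5      5]] [[279.47691416 207.7871631 ]
 [229.96344648 280.92689295]
 [291.5        270.        ]
 [294.         270.5       ]
 [331.30417755 281.21148825]
 [251.         277.        ]
 [280.43853821 326.29443522]
 [338.         350.        ]
 [222.         352.        ]
 [339.         353.5       ]
 [340.         358.        ]
 [341.         362.        ]
 [344.         365.8       ]
 [216.5        366.        ]
 [345.         370.5       ]
 [344.         376.        ]
 [342.8        382.        ]]
tilt [-1.54573536e-03  2.99852450e-04  1.45163999e+02]
((610.0458984375, -81.6372299194336), 9.22063159942627) 496
```

Emit:
servo_tool(deltas=[0, 0, 0, -0.978, 2.976, 0, 0.6, 0, 0, 0, -0.978, 2.976, 0, 0.6, 0, 0, 0, -0.978, 2.976, 0, 0.6, 0, 0, 0, -0.978, 2.976, 0, 0.6, 0, 0, 0, -0.978, 2.976, 1, 0.6, 0, 0, 0, 0, 0, 2.3, 0.6, 0, 0, 0, 0, 0, 0, 0.6, 0, 0, 0, 0, 0, 0, 0.6])

```text
time: 3.95
ee_pos: [609.9, -81.8, 75.8]
tcp_rot: [-0.0, 0.707, 0.707, -0.0]
ft_force: [0.4, 0.6, -1.1]
gripper_width: 44.3
grasp_force: 61.9
```

```bash
python3 - <<'E'
from h import *
s=bot.sense();print(s['time'],s['ee_pos'],s['tcp_rot'],s['ft_force'])
im,d,p=look('wrist','w3'); X=cloud(d,p); im=im.astype(int)
m=np.zeros(im.shape[:2],bool); m[270:385,215:347]=1
T=X[m&(im.sum(2)>300)&(abs(X[...,2]-s['ee_pos'][2]-36)<5)]
print(len(T),np.median(T[:,2]),cv2.minEnclosingCircle(T[:,:2].astype(np.float32)))
P=X[m&(abs(X[...,2]-60)<4)];print('pin thru bore',len(P),P.mean(0) if len(P) else '')
for n in('side','scene'): look(n,n+'3')
a=cv2.imread('pics/side3.png')[180:270,250:340];b=cv2.imread('pics/scene3.png')[200:290,250:340];c=cv2.imread('pics/w3.png')
cv2.imwrite('pics/c3.png',np.hstack([cv2.resize(a,(300,300)),cv2.resize(b,(300,300)),cv2.resize(c[240:420,190:370],(200,300))]))
E
```

```text
3.95 [609.91119321 -81.79760882  75.7754951 ] [-1.57664513e-04  7.07102555e-01  7.07110983e-01 -9.99010924e-05] [ 0.38117237  0.56108874 -1.0978416 ]
7284 112.11457461439568 ((610.3036499023438, -81.59860229492188), 23.725305557250977)
pin thru bore 0
```

View pics/c3.png

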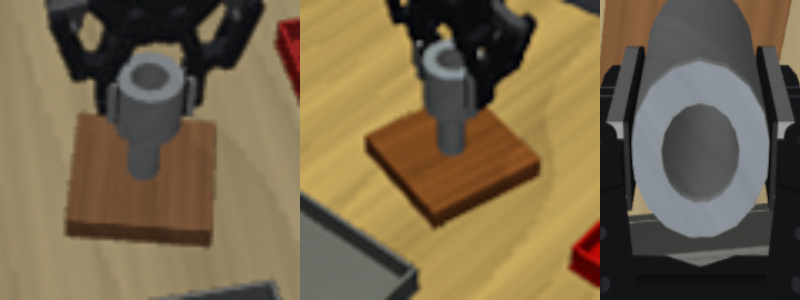

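The sleeve sits centred above the pin in both views. I lower it gently.

Emit:
servo_tool(deltas=[0, 0, 0, 0, 0, 0.6, 0.6, 0, 0, 0, 0, 0, 0.4, 0.6, 0, 0, 0, 0, 0, 0.4, 0.6, 0, 0, 0, 0, 0, 0.4, 0.6, 0, 0, 0, 0, 0, 0, 0.6])

```text
time: 4.72
ee_pos: [610.2, -81.9, 56.9]
tcp_rot: [-0.0, 0.707, 0.707, -0.0]
ft_force: [-0.7, -0.1, -1.6]
gripper_width: 44.3
grasp_force: 61.9
```

Emit:
servo_tool(deltas=[0, 0, 0, 0, 0, 0.8, 0.6, 0, 0, 0, 0, 0, 0.8, 0.6, 0, 0, 0, 0, 0, 0.7, 0.6, 0, 0, 0, 0, 0, 0.4, 0.6, 0, 0, 0, 0, 0, 0.2, 0.6, 0, 0, 0, 0, 0, 0, 0.6])

```text
time: 5.48
ee_pos: [610.2, -81.9, 29.3]
tcp_rot: [0.0, 0.707, 0.707, -0.0]
ft_force: [-10.0, -0.5, 16.8]
gripper_width: 44.2
grasp_force: 63.8
```

Emit:
servo_tool(deltas=[0, 0, 0, 0, 0, 0, 0.3, 0, 0, 0, 0, 0, 0, 0.15, 0, 0, 0, 0, 0, 0, 0, 0, 0, 0, 0, 0, 0, 0, 0, 0, 0, 0, 0, 0, 0, 0, 0, 0, 0, 0, -4, 0, 0, 0, 0, 0, 0, -6, 0, 0, 0, 0, 0, 0, -4, 0, 0, 0, 0, 0, 0, 0, 0])

```text
time: 6.6
ee_pos: [611.8, -82.3, 171.3]
tcp_rot: [0.002, 0.707, 0.707, 0.001]
ft_force: [0.1, 0.4, -0.9]
gripper_width: 85.4
grasp_force: 0.0
```

```bash
python3 - <<'E'
from h import *
s=bot.sense();print(s['time'],s['ee_pos'])
im,d,p=look('wrist','w4');X=cloud(d,p);W=X.reshape(-1,3)
T=W[(abs(W[:,0]-610)<30)&(abs(W[:,1]+82)<30)&(W[:,2]>40)&(W[:,2]<120)]
h=np.histogram(T[:,2],bins=np.arange(40,121,4));print(h[0])
T=W[(abs(W[:,0]-434)<35)&(abs(W[:,1]+221)<35)&(abs(W[:,2]-45)<3)]
if len(T):print('B',len(T),cv2.minEnclosingCircle(T[:,:2].astype(np.float32)))
# tray rim
T=W[(abs(W[:,0]-609)<100)&(abs(W[:,1]+269)<100)&(abs(W[:,2]-25)<3)]
if len(T):print('tray',len(T),cv2.minAreaRect(T[:,:2].astype(np.float32)))
E
```

```text
6.6 [611.81675808 -82.26798333 171.34176658]
[  53   56   68  182  362  417 1976    1    0    0    0    0    0    0
    0    0    0    0    0    0]
B 756 ((435.210693359375, -216.77992248535156), 22.972652435302734)
tray 1677 ((610.8145751953125, -252.53219604492188), (149.94940185546875, 120.8379135131836), 4.198779106140137)
```

View pics/w4.png

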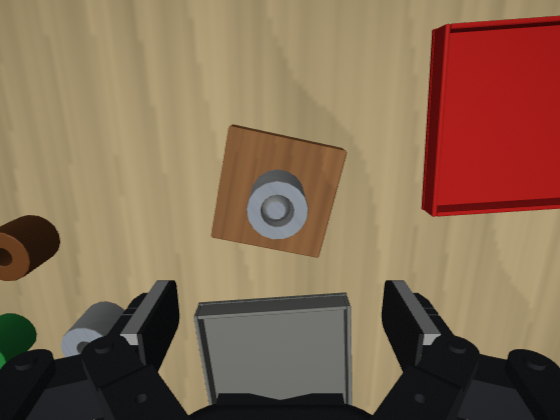

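The wide sleeve is seated on the pin: its top is at about 65 mm, seen at (277,205). Now the narrow sleeve.

Emit:
servo_tool(deltas=[0, 0, 0, -2.28, -2.95, 0, 0, 0, 0, 0, -2.28, -2.95, 0, 0, 0, 0, 0, -2.28, -2.95, 0, 0, 0, 0, 0, -2.28, -2.95, 0, 0, 0, 0, 0, -2.28, -2.95, 0, 0, 0, 0, 0, -2.28, -2.95, 0, 0, 0, 0, 0, 0, 0, 0, 0, 0, 0, 0, 0, 0, 0, 0], squeeze=60)

```text
time: 7.65
ee_pos: [433.4, -218.4, 167.6]
tcp_rot: [-0.001, 0.707, 0.707, 0.0]
ft_force: [0.5, -0.4, 0.7]
gripper_width: 85.4
grasp_force: 0.0
```

```bash
python3 - <<'E'
from h import *
s=bot.sense();print(s['time'],s['ee_pos'],s['tcp_rot'])
im,d,p=look('wrist','w5');X=cloud(d,p);W=X.reshape(-1,3)
T=W[(abs(W[:,0]-434)<35)&(abs(W[:,1]+221)<35)&(abs(W[:,2]-45)<3)]
if len(T):print('B',len(T),cv2.minEnclosingCircle(T[:,:2].astype(np.float32)))
G=W[(abs(W[:,0]-336)<35)&(abs(W[:,1]+234)<35)&(abs(W[:,2]-45)<3)]
if len(G):print('green',len(G),cv2.minEnclosingCircle(G[:,:2].astype(np.float32)))
E
```

```text
7.65 [ 433.39512901 -218.38241277  167.56346002] [-5.38083776e-04  7.07241039e-01  7.06972293e-01  1.94584799e-05]
B 2226 ((436.88067626953125, -219.81407165527344), 23.07503890991211)
green 2178 ((338.3672180175781, -232.9679412841797), 23.03013801574707)
```

Emit:
servo_tool(deltas=[0, 0, 0, -0.1, 0.13, 4, 0, 0, 0, 0, -0.09, 0.13, 4, 0, 0, 0, 0, 0, 0, 4, 0, 0, 0, 0, 0, 0, 2.8, 0, 0, 0, 0, 0, 0, 1, 0, 0, 0, 0, 0, 0, 0, 0, 0, 0, 0, 0, 0, 0, 0.6, 0, 0, 0, 0, 0, 0, 0.6, 0, 0, 0, 0, 0, 0, 0.6, 0, 0, 0, 0, 0, 0, 0.6])

```text
time: 8.95
ee_pos: [436.4, -220.9, 11.4]
tcp_rot: [0.001, 0.707, 0.707, 0.0]
ft_force: [-2.1, 1.2, 13.9]
gripper_width: 45.2
grasp_force: 59.1
```

Emit:
servo_tool(deltas=[0, 0, 0, 0, 0, -1, 0.6, 0, 0, 0, 0, 0, -3, 0.6, 0, 0, 0, 0, 0, -4, 0.6, 0, 0, 0, -0.94, 3.48, 0, 0.6, 0, 0, 0, -0.94, 3.48, 0, 0.6, 0, 0, 0, -0.94, 3.48, 0, 0.6, 0, 0, 0, -0.94, 3.48, 0, 0.6, 0, 0, 0, -0.94, 3.48, 0, 0.6, 0, 0, 0, 0, 0, 0, 0.6, 0, 0, 0, 0, 0, 0, 0.6])

```text
time: 10.2
ee_pos: [609.6, -267.4, 90.4]
tcp_rot: [-0.0, 0.707, 0.707, -0.0]
ft_force: [0.3, -0.1, -2.1]
gripper_width: 44.8
grasp_force: 62.0
```

```bash
python3 - <<'E'
from h import *
s=bot.sense();print(s['time'],s['ee_pos'],s['ft_force'],s['gripper_width'])
z=np.load('pics/d0.npz');X=cloud(z['d'],{k:z[k] for k in('fx','fy','cx','cy','R','t')});W=X.reshape(-1,3)
L=W[(W[:,0]>450)&(W[:,0]<800)&(W[:,1]<-300)&(W[:,2]>40)];print('last',L.min(0),L.max(0))
im,d,p=look('wrist','w6');W=cloud(d,p).reshape(-1,3)
T=W[(abs(W[:,0]-609)<100)&(abs(W[:,1]+269)<100)&(abs(W[:,2]-25)<3)]
print('tray',len(T),cv2.minAreaRect(T[:,:2].astype(np.float32)))
E
```

```text
10.2 [ 609.56268551 -267.40267454   90.41208125] [ 0.25675755 -0.13463424 -2.07189196] 44.75491638345263
last [ 453.30262788 -706.81649204   40.00677399] [ 699.32060304 -429.69412285  764.3467502 ]
tray 4993 ((611.6613159179688, -267.55609130859375), (150.59658813476562, 148.30679321289062), 4.215818881988525)
```

View pics/w6.png

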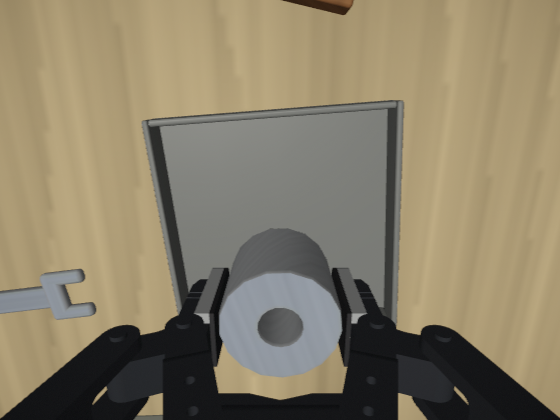

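The narrow sleeve is held over the tray's centre, and the last is well clear. I lower it and release.

Emit:
servo_tool(deltas=[0, 0, 0, 0, 0, 2.5, 0.6, 0, 0, 0, 0, 0, 2.5, 0.6, 0, 0, 0, 0, 0, 1.2, 0.6, 0, 0, 0, 0, 0, 0.7, 0.6, 0, 0, 0, 0, 0, 0.4, 0.6, 0, 0, 0, 0, 0, 0.2, 0.6, 0, 0, 0, 0, 0, 0, 0.6])

```text
time: 11.12
ee_pos: [610.2, -267.7, 15.6]
tcp_rot: [0.0, 0.707, 0.707, 0.0]
ft_force: [-0.1, -0.2, -1.2]
gripper_width: 44.8
grasp_force: 62.1
```

Emit:
servo_tool(deltas=[0, 0, 0, 0, 0, 0.1, 0.6, 0, 0, 0, 0, 0, 0.1, 0.6, 0, 0, 0, 0, 0, 0, 0.6])

```text
time: 11.5
ee_pos: [610.3, -267.7, 15.4]
tcp_rot: [0.001, 0.707, 0.707, 0.0]
ft_force: [-7.5, 3.8, 22.4]
gripper_width: 45.1
grasp_force: 64.2
```

Emit:
servo_tool(deltas=[0, 0, 0, 0, 0, 0, 0.3, 0, 0, 0, 0, 0, 0, 0, 0, 0, 0, 0, 0, 0, 0, 0, 0, 0, 0, 0, 0, 0, 0, 0, 0, 0, 0, 0, 0, 0, 0, 0, 0, 0, -4, 0, 0, 0, 0, 0, 0, -5, 0, 0, 0, 0, 0, 0, -6, 0, 0, 0, 0, 2, 0, -6, 0, 0, 0, 0, 4, -0.9, 0, 0])

```text
time: 12.75
ee_pos: [603.0, -209.0, 227.0]
tcp_rot: [0.004, 0.708, 0.707, 0.001]
ft_force: [-0.0, 0.6, -1.2]
gripper_width: 85.3
grasp_force: 0.0
```

Emit:
servo_tool(deltas=[0, 0, 0, 4.3, -1, 0, 0, 0, 0, 0, 4.3, -1, 0, 0, 0, 0, 0, 4.3, -1, 0, 0, 0, 0, 0, 4.3, -1, 0, 0, 0, 0, 0, 4.3, -1, 0, 0, 0, 0, 0, 4.3, -1, 0, 0, 0, 0, 0, 4.3, -1, 0, 0, 0, 0, 0, 4.3, -1, 0, 0, 0, 0, 0, 4.3, -1, 0, 0, 0, 0, 0, 4.3, -1.2, 0, 0])

```text
time: 14.0
ee_pos: [498.6, 223.5, 222.6]
tcp_rot: [0.0, 0.707, 0.707, 0.0]
ft_force: [0.9, -0.1, -0.6]
gripper_width: 85.7
grasp_force: 0.0
```

Emit:
servo_tool(deltas=[0, 0, -0.07, 0, 0, 0, 0, 0, 0, -0.075, 0, 0, 0, 0, 0, 0, 0, 0, 0, 0, 0, 0, 0, 0, 0, 0, 0, 0])

```text
time: 14.5
ee_pos: [499.0, 222.1, 222.6]
tcp_rot: [-0.0, 0.655, 0.756, 0.0]
ft_force: [0.5, 0.6, -0.6]
gripper_width: 85.4
grasp_force: 0.0
```

```bash
python3 - <<'E'
from h import *
s=bot.sense();print(s['time'],s['ee_pos'],s['tcp_rot'],s['q'].round(2))
im,d,p=look('wrist','w7');X=cloud(d,p)
W=X.reshape(-1,3)
n=(abs(W[:,0]-498)<50)&(abs(W[:,1]-226)<90)
B=W[n&(abs(W[:,2]-148)<7)];print('bar',len(B),cv2.minAreaRect(B[:,:2].astype(np.float32)),B[:,2].max())
F=W[(abs(W[:,0]-590)<140)&(abs(W[:,1]-240)<130)&(abs(W[:,2]-105)<4)];print('flap',len(F),cv2.minAreaRect(F[:,:2].astype(np.float32)),np.median(F[:,2]))
im,d,p=look('side','d7');W=cloud(d,p).reshape(-1,3)
T=W[(abs(W[:,0]-610)<65)&(abs(W[:,1]+268)<65)&(W[:,2]>30)&(W[:,2]<70)];print('narrow',len(T),cv2.minEnclosingCircle(T[T[:,2]>45][:,:2].astype(np.float32)),np.percentile(T[:,2],95))
T=W[(abs(W[:,0]-610)<30)&(abs(W[:,1]+82)<30)&(W[:,2]>40)&(W[:,2]<90)];print('wide',len(T),np.percentile(T[:,2],95))
c=cv2.imread('pics/d7.png');cv2.imwrite('pics/c7.png',np.vstack([c[190:400,150:430],cv2.imread('pics/w7.png')[::2,::2]]))
E
```

```text
14.5 [499.02280127 222.06011616 222.58593072] [-1.26755420e-05  6.54733522e-01  7.55859785e-01  1.61890426e-05] [ 0.27  0.3  -0.02  1.25  0.    1.7 ]
bar 3526 ((500.9698791503906, 229.1416473388672), (11.896531105041504, 130.6478729248047), 7.9011335372924805) 154.2111719144619
flap 73685 ((594.1594848632812, 241.4156494140625), (248.11341857910156, 207.11727905273438), 7.971281051635742) 105.41573713601431
narrow 448 ((610.3501586914062, -267.4557800292969), 23.54336929321289) 49.43615342097715
wide 364 64.90169461764172
```

View pics/c7.png

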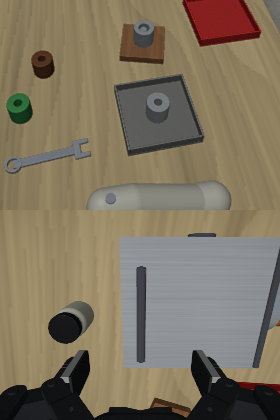

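Narrow sleeve stands in the tray, wide is on the pin, and the bystanders haven't moved. The bar is at about (500, 227.5), turned 8°. I go down and grip it.

Emit:
servo_tool(deltas=[0, 0, 0, 0.2, 0.1, 3, 0, 0, 0, 0, 0.25, 0.05, 3, 0, 0, 0, 0, 0, 0, 2.5, 0, 0, 0, 0, 0, 0, 0.9, 0.2, 0, 0, 0, 0, 0, 0, 0.6, 0, 0, 0, 0, 0, 0, 0.9, 0, 0, 0, 0, 0, 0, 1, 0, 0, 0, 0, 0, 0, 1, 0, 0, 0, 0, 0, 0, 1, 0, 0, 0, 0, 0, 0, 1])

```text
time: 15.85
ee_pos: [499.1, 226.8, 128.9]
tcp_rot: [-0.0, 0.654, 0.756, -0.0]
ft_force: [-5.8, -0.2, 3.6]
gripper_width: 9.9
grasp_force: 58.5
```

Emit:
servo_tool(deltas=[0, 0, 0, 0, 0.2, -0.85, 1, 0, 0, 0, 0, 0.27, -0.83, 1, 0, 0, 0, 0, 0.61, -1.64, 1, 0, 0, 0, 0, 0.75, -1.57, 1, 0, 0, 0, 0, 0.89, -1.51, 1, 0, 0, 0, 0, 0, 0, 1, 0, 0, 0, 0, 0, 0, 1])

```text
time: 16.73
ee_pos: [524.5, 230.4, 193.1]
tcp_rot: [-0.001, 0.654, 0.757, -0.002]
ft_force: [-18.3, -3.8, 5.4]
gripper_width: 9.7
grasp_force: 59.2
```

```bash
cat > ang.py <<'E'
from h import *
import sys
s=bot.sense();print(s['time'],s['ee_pos'],s['ft_force'],s['gripper_width'])
z=np.load('pics/w7.npz')
for n in('scene','side'):
    im,d,p=look(n,n+sys.argv[1]);X=cloud(d,p);g=im.astype(int)
    e=np.array([np.cos(.14),np.sin(.14)]);h=(X[...,:2]-[500,227.5])@e;y=(X[...,:2]-[500,227.5])@[-e[1],e[0]]
    m=(abs(y)<95)&(h>-60)&(h<185)&(X[...,2]>106)&(X[...,2]<330)
    P=np.c_[h[m],X[...,2][m]]
    # RANSAC line in side profile
    rng=np.random.default_rng(0);best=0
    for _ in range(600):
        a,b=P[rng.integers(len(P),size=2)];v=b-a;L=np.hypot(*v)
        if L<60: continue
        q=abs((P-a)@np.array([-v[1],v[0]])/L)<2.5
        if q.sum()>best: best=q.sum();Q=q
    c=np.polyfit(P[Q][:,0],P[Q][:,1],1);print(n,len(P),best,'angle',np.degrees(np.arctan(-c[0])),P[Q].min(0),P[Q].max(0))
E
python3 ang.py 8
```

```text
16.725 [524.47787743 230.35174696 193.07747978] [-18.25152499  -3.8053572    5.40906878] 9.729257249909233
scene 4173 2762 angle 19.007903938139577 [-19.76620136 106.47710299] [184.97486423 179.72446052]
side 4187 2494 angle 18.967470412336652 [-18.5120823  106.08398833] [184.84236606 178.78796069]
```

Emit:
servo_tool(deltas=[0, 0, 0, 0, 0.7, -1.5, 1, 0, 0, 0, 0, 1.0, -1.3, 1, 0, 0, 0, 0, 1.2, -1.2, 1, 0, 0, 0, 0, 1.4, -1.0, 1, 0, 0, 0, 0, 0, 0, 1, 0, 0, 0, 0, 0, 0, 1])

```text
time: 17.58
ee_pos: [567.9, 236.5, 244.3]
tcp_rot: [-0.0, 0.654, 0.756, -0.001]
ft_force: [-17.7, -4.6, 15.2]
gripper_width: 9.9
grasp_force: 60.7
```

```bash
python3 ang.py 9
```

```text
17.575 [567.85777757 236.46370719 244.31733669] [-17.66645196  -4.56858678  15.15392295] 9.865158549613433
scene 3768 2866 angle 38.03816558952761 [ 17.20367214 110.7467319 ] [184.96428195 245.45937049]
side 2670 1626 angle 37.88818868321689 [ 16.43185137 111.38514612] [184.66899284 241.97423077]
```

View pics/scene9.png

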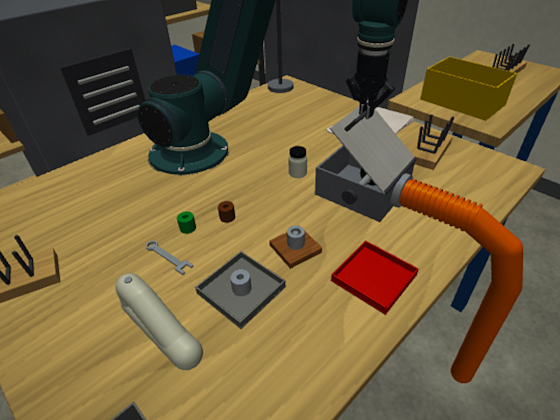

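Emit:
servo_tool(deltas=[0, 0, 0, 0, 0.22, -0.3, 1, 0, 0, 0, 0, 0.23, -0.3, 1, 0, 0, 0, 0, 0, 0, 1, 0, 0, 0, 0, 0, 0, 1, 0, 0, 0, 0, 0, 0, 1])

```text
time: 18.3
ee_pos: [573.3, 237.2, 248.9]
tcp_rot: [-0.0, 0.654, 0.756, -0.001]
ft_force: [-6.2, -4.8, -0.8]
gripper_width: 9.6
grasp_force: 59.2
```

```bash
python3 ang.py 10; python3 - <<'E'
from h import *
e=np.array([np.cos(.14),np.sin(.14)])
def L(t):
    z=np.load(f'pics/{t}.npz');return cloud(z['d'],{k:z[k] for k in('fx','fy','cx','cy','R','t')})
for t in('s0','d0'):
    X=L(t);h=(X[...,:2]-[500,227.5])@e;y=(X[...,:2]-[500,227.5])@[-e[1],e[0]]
    m=(abs(y)<90)&(h>0)&(h<180)&(abs(X[...,2]-104)<4)
    print(t,'shut',np.degrees(np.arctan(-np.polyfit(h[m],X[...,2][m],1)[0])))
E
```

```text
18.3 [573.3322668  237.24390061 248.86119941] [-6.20150591 -4.80429653 -0.83528023] 9.587260556109772
scene 3713 2852 angle 40.115299692444864 [ 22.61958257 111.55965296] [184.91829217 249.79514746]
side 2488 1518 angle 39.96370993587001 [ 21.38819142 111.78046684] [184.95994488 248.40417628]
s0 shut -0.1474021185087395
d0 shut -0.23348524781001898
```

The flap angle is about 40.1° in both views. The force matches the spring load alone. I check that it holds steady, then hand in.

Emit:
servo_tool(deltas=[0, 0, 0, 0, 0, 0, 1, 0, 0, 0, 0, 0, 0, 1, 0, 0, 0, 0, 0, 0, 1, 0, 0, 0, 0, 0, 0, 1, 0, 0, 0, 0, 0, 0, 1, 0, 0, 0, 0, 0, 0, 1, 0, 0, 0, 0, 0, 0, 1, 0, 0, 0, 0, 0, 0, 1])

```text
time: 19.4
ee_pos: [573.3, 237.2, 248.9]
tcp_rot: [-0.0, 0.654, 0.756, -0.001]
ft_force: [-5.8, -3.9, 0.6]
gripper_width: 9.6
grasp_force: 59.2
```

```bash
python3 ang.py 11 && python3 -c "
from cell import bot
print(bot.hand_in())"
```

```text
19.4 [573.32152245 237.23166379 248.89554594] [-5.76665659 -3.90606898  0.57447391] 9.558656523266025
scene 3707 2820 angle 40.07903914837106 [ 21.83137109 111.22145498] [184.90424435 250.50297187]
side 2495 1526 angle 39.97457847434612 [ 21.44676154 111.60494782] [184.97170144 249.64676155]
the job is handed in; nothing more can be done
None
```

Handed in at about 19.5 s: the wide sleeve is fully down on the gauge pin, the narrow sleeve stands flat in the grey tray, the gripper is holding the flap open at 40°, and the last, the glue jar and the wrench were never touched.

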